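Slide the blue sample cassettes home for the drying oven

TASK

Three blue-lidded sample cassettes stand one behind the other, in front of the blue stop on the green mat. Push the whole row from its rear end, without lifting any of them, until the front cassette is up against the blue stop; keep the row closed and straight all the way, and leave it standing squarely centred on the stop.

Things in the scene. Friction and masses are not known exactly. Their poses are not given: they have to be found in the camera images.
- blue_front: White plastic cassette with blue lid and paper label: a loose block 36 mm along its x, 60 mm along y, 32 mm tall, about 0.13 kg; origin at the centre of its underside, z up, x towards the blue stop. Front one of the row, nearest the stop. An orange-lidded pair before an orange stop 100 mm to one side, a glass jar and a brass weight (all under 50 mm tall) are not part of the job.
- blue_middle: White plastic cassette with blue lid and paper label: a loose block 36 mm along its x, 60 mm along y, 32 mm tall, about 0.13 kg; origin at the centre of its underside, z up, x towards the blue stop. Middle one of the row, 0.5 mm behind the front one.
- blue_rear: White plastic cassette with blue lid and paper label: a loose block 36 mm along its x, 60 mm along y, 32 mm tall, about 0.13 kg; origin at the centre of its underside, z up, x towards the blue stop. Rear one of the row, 0.5 mm behind the middle one. Push its rear face (60 mm wide, on its -x side, with a grey catch); the bench behind is free for 80 mm.
- blue_stop: Low blue bar fixed to the bench, 80 mm wide, 12 thick, 26 tall. Origin at bench level, mid-face, where the front cassette is to meet it; x points from the row square into the face (push direction), y along it. The row starts on the -x side, 90 to 150 mm short, within 10 mm and 3 deg of its x line, way flat and free. Seated, the centres are 18, 54 and 90 mm in front of the face.
There are look-alikes about, which are no part of the job. What is shaped like the blue_rear but pink is not meant.

How it is judged (in metres and radians):
At the end, for the whole second after the job is handed in: All three blue-lidded cassettes at rest and flat, in row: front one within 12 mm of the stop's face, middle and rear within 15 and 18 mm of their closed-up places, neighbours' gaps under 10 mm, each within 15 mm of the stop's centre line and 10 degrees of square to it (x of blue_front in the frame of blue_stop between -0.03 and 0 m and y of blue_front in the frame of blue_stop between -0.015 and 0.015 m and angle between the x axis of each of blue_front, blue_middle, blue_rear and the x axis of blue_stop, either way round below 0.175 rad and angle between each of blue_front, blue_middle, blue_rear's own z axis and vertical below 0.1 rad and linear speed of each of blue_front, blue_middle, blue_rear below 0.01 m/s and x of blue_middle in the frame of blue_stop between -0.069 and 0 m and y of blue_middle in the frame of blue_stop between -0.015 and 0.015 m and x of blue_rear in the frame of blue_stop between -0.108 and 0 m and y of blue_rear in the frame of blue_stop between -0.015 and 0.015 m and horizontal distance between blue_front and blue_middle below 0.046 m and horizontal distance between blue_middle and blue_rear below 0.046 m); the robot touches nothing.
It fails at once if the row came apart: neighbouring blue cassettes more than 15 mm apart (centres over 51 mm) (horizontal distance between blue_front and blue_middle above 0.051 m or horizontal distance between blue_middle and blue_rear above 0.051 m).
It fails at once if the row buckled: neighbouring blue cassettes turned more than 20 degrees from each other (angle between the x axis of blue_front and the x axis of blue_middle, either way round above 0.35 rad or angle between the x axis of blue_middle and the x axis of blue_rear, either way round above 0.35 rad).
It fails at once if a blue cassette was lifted more than 12 mm or tipped more than 25 degrees (height (world z) of any of blue_front, blue_middle, blue_rear above 0.012 m or angle between any of blue_front, blue_middle, blue_rear's own z axis and vertical above 0.44 rad).
It also fails if it takes over 35 s, if anything falls off the work surface, if the arm or the gripper's body presses on something with over 40 N, if the wrist force passes 120 N, or if a joint passes its speed limit or range.

ROBOT

A 6-joint arm with a two-finger parallel gripper is mounted at the origin on the work surface. World frame = base frame: x ahead of the robot, y to its left, z up, the work surface at z = 0. Lengths are in mm, angles in rad, forces in N, time in s.
With the tool pointing down it reaches from about 275 to 1000 mm from the base axis. Payload 8.4 kg.
Tool frame: the origin (TCP) lies on the centre line of the jaws, within the pads' length; the fingertips stand r.tip_reach ahead of it and the grasp point (between the pads) lies 11 mm behind it (r.tip_reach is the distance from the TCP to the fingertips, in mm); z points along the fingers, y is the line along which they close (so a half turn about z gives the same grasp; the last joint's range is limited). The gripper opens to 85 mm and grips with 20 to 120 N. Pads are 22 mm wide; open, the fingers measure 114 mm over their backs; the gripper's body (76 mm by 85 mm) begins 54 mm behind the grasp point. The pads swing forward as they close: fully open they stand 13 mm farther back than shut.
Start: joints at [1.3, 0.353, 1.633, -0, 1.155, -0.002], TCP at [165.983, 602.559, 239.281] pointing down, gripper open.
Joint ranges: [-2.63, 2.63], [-0.92, 2.1], [0.06, 2.66], [-1.3, 4.44], [0, 2.69], [-3.02, 3.02]. Speed limits (rad/s): [2.22, 2.22, 2.79, 3.14, 3.14, 3.14].

INTERFACE

Orientations are given as [roll, pitch, yaw] about the fixed x, y, z axes, in that order (R = Rz(yaw) Ry(pitch) Rx(roll)).
In Python, from rig import r gives the robot as it stands.
- The arm moves only by the tool carry_out, never from a script. Its argument "targets" is a list of rows, each an object with "dp": the shift along the tool's x, y, z in mm, a list of three; "yaw": the turn about the tool's z in degrees. A call has 1 to 12 rows; each row is the pose to reach, as a shift and turn from the pose commanded when the call began, along the tool's axes at that moment; what a row does not reach only later rows make up. A row lasts 1/8 s, in which the tool goes at most 62.5 mm and 10.7 degrees, less where a joint would pass 70% of its speed; a pose out of reach is approached as far as the arm can. A call with a gripper value outside its range is refused whole. "fingers" is the opening, from -1 (shut) to 1 (fully open), so that 0 is half open, set as the call begins (left out, the last holds). The fingers move at their own pace and stop on an object; "grip_force" is the grip in N (left out, the last holds). Time passes only in rows, so rows that repeat a pose let the fingers close. It gives the time, the measured TCP pose, the force, the opening and the grip force at its end, in the units of the state.
- r.sense(): the state, without advancing time (a new reading comes with each control period).
- r.grab_frame(name): name is "scene" or "top" or "wrist"; returns the picture (420x560x3 uint8, red, green, blue); there is no depth.
- r.get_calibration(name): a dict with "fx", "fy", "cx", "cy" (pixels), "rvec" (rotation vector, rad) and "tvec" (3), from world to camera coordinates, as OpenCV has them. Camera axes: x right, y down, z forward; pixel columns grow to the right and rows downward; lengths in mm; the calibration is good to about 2 mm. A picture is of the moment at which its call begins: read the wrist's pose just before it. get_calibration takes no time and is no camera call; for the wrist camera it gives the pose at the moment of the call.
- r.sign_off(): hands the job in; it is judged then, once.
The state is a dict: "clock": time; "qpos": joint angles; "qvel": joint speeds; "joint_efforts": joint torques, N m; "eef_pos": TCP position; "tcp_rot": TCP orientation; "contact_force": force on the tool from outside, world axes, zero at the start; "wrist_torque": the same for the moment, N m; "opening": opening from 0.0 (shut) to 1.0 (fully open); "grasp_force": force on a finger pad.
Only numpy, scipy, OpenCV 4.12 (cv2) and the standard library are available. Lean on these libraries where they do the work, as an engineer would, in place of code of your own. Each camera call takes 0.05 s, during which the arm holds its last target. There are 200 camera calls.

## Working session

There is one attempt and no reset: what is moved stays moved. The work goes in short steps, Python scripts to look and compute and a tool call to move; the robot and the scene stay as the last step left them, time stands still between calls to the robot, and variables do not carry over. Pictures are saved under pics/ and viewed, at most 10 in all, crops included, and the job is handed in when it is done.

Besides the shell and the picture viewer there is one more tool, called after "Call:" by a JSON object that holds its "fn" and its "kwargs", one argument or row to a line. carry_out: Moves the arm, as the interface text tells. Its arguments: {"type":"object","properties":{"targets":{"type":"array","items":{"type":"object","properties":{"dp":{"type":"array","items":{"type":"number"}},"yaw":{"type":"number"}}}},"fingers":{"type":"number"},"grip_force":{"type":"number"}},"required":["targets"]}

```bash
mkdir -p pics; ls
python3 - <<'E'
from rig import r
import cv2,numpy as np
s=r.sense();print(s['clock'],s['eef_pos'],s['tcp_rot'],s['opening'],r.tip_reach)
for n in('top','scene'):
    im=r.grab_frame(n);cv2.imwrite(f'pics/{n}0.png',im[:,:,::-1]);c=r.get_calibration(n);print(n,c)
E
```

```text
pics
0.0 [165.82426507 602.07124744 238.53513272] [-3.14011102e+00 -1.47928678e-05  2.87283356e+00] 0.9998757544731399 8.0
top {'fx': 496.4245395395637, 'fy': 496.4245395395637, 'cx': 287.1659907220035, 'cy': 203.97956480795335, 'rvec': array([ 2.12749284, -2.10218224,  0.19194921]), 'tvec': array([ 29.42893377, 464.13252776, 692.28094898])}
scene {'fx': 443.6305420670611, 'fy': 443.6305420670611, 'cx': 273.6975603533443, 'cy': 208.06984203264616, 'rvec': array([ 2.09107168,  0.85370447, -0.43250354]), 'tvec': array([-381.01209729, -132.38819131,  964.91510889])}
```

View pics/top0.png

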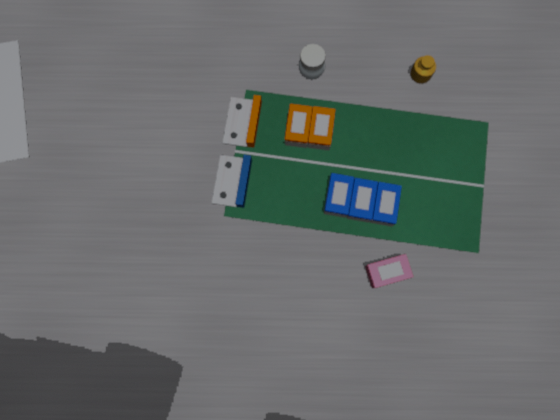

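View pics/scene0.png

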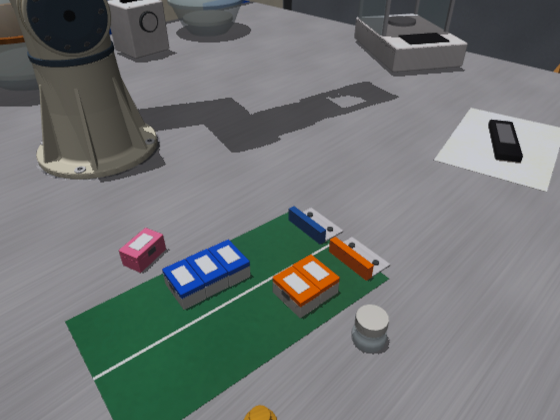

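Top view: the blue lids are at about (340,194), (364,198) and (387,202), with the blue stop at (243,180). 
Possible mix-ups: the orange pair (299,123)/(321,125), the orange stop (253,120) and the pink cassette (390,270). I choose the blue row, so the rear cassette is the one at (387,202), farthest from the stop.

```bash
cat > h.py <<'E'
from rig import r
import cv2,numpy as np
def ray(n,px,z,c=None):
    c=c or r.get_calibration(n);R=cv2.Rodrigues(c['rvec'])[0];o=-R.T@c['tvec']
    px=np.atleast_2d(px).astype(float)
    d=np.c_[(px[:,0]-c['cx'])/c['fx'],(px[:,1]-c['cy'])/c['fy'],np.ones(len(px))]@R
    return (o+d*((z-o[2])/d[:,2])[:,None])[:,:2]
def blobs(im,amin=60):
    h=cv2.cvtColor(im,cv2.COLOR_RGB2HSV)
    m=cv2.inRange(h,(105,120,40),(130,255,255))
    cs,_=cv2.findContours(m,cv2.RETR_EXTERNAL,cv2.CHAIN_APPROX_NONE)
    return m,[c for c in cs if cv2.contourArea(c)>amin]
def rect(n,c,z):
    w=ray(n,c.reshape(-1,2),z);(cx,cy),(a,b),t=cv2.minAreaRect(w.astype(np.float32))
    if a<b:a,b,t=b,a,t+90
    return np.round([cx,cy,a,b,(t+90)%180-90],1)   # angle of long side
E
python3 - <<'E'
from h import *
for n in('top','scene'):
    im=r.grab_frame(n);m,cs=blobs(im)
    for c in cs:
        M=cv2.boundingRect(c)
        print(n,M,cv2.contourArea(c),'z32',rect(n,c,32),'z26',rect(n,c,26))
    if n=='top': cv2.imwrite('pics/crop.png',cv2.resize(im[140:260,200:430,::-1],None,fx=3.4,fy=3.4,interpolation=2))
E
```

```text
top (325, 173, 76, 51) 2706.5 z32 [476.5 -78.8 109.1  61.3  79.5] z26 [477.7 -79.6 109.9  61.8  79.5]
top (236, 155, 15, 51) 347.0 z32 [503.  102.9  79.7  12.3  -7.6] z26 [504.5 103.6  80.4  12.4  -7.6]
scene (162, 240, 88, 59) 2509.5 z32 [483.3 -83.1 110.7  67.1  79.8] z26 [478.1 -79.7 112.1  68.   79.8]
scene (289, 206, 37, 37) 565.0 z32 [521.7  87.2  96.3  29.7  -8.1] z26 [517.   92.8  97.6  30.1  -8.1]
```

View pics/crop.png

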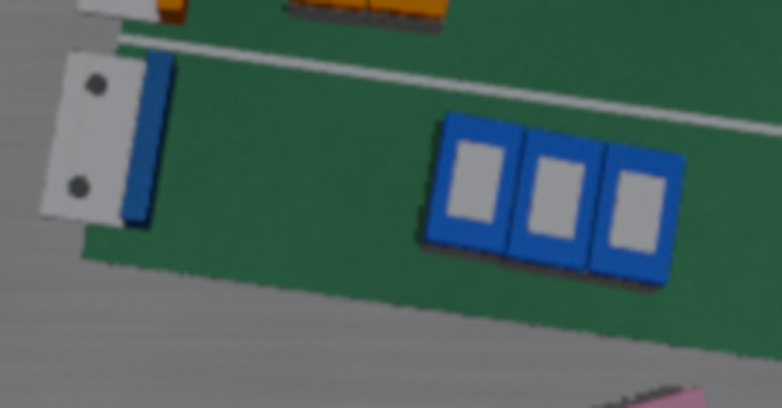

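The crop shows the row closed up: three white-labelled blue lids, with the rear one at the right end and the stop at far left. The measured sizes fit (109 × 61 mm for the row, 80 × 12 mm for the stop). The row's axis is at 79.5° and the stop's normal at 82.4°, with the row front about 124 mm short and 3.7 mm off to the side. I'll move over and partly close the fingers so both press on the rear face, one each side of the catch.

Call:
{"fn": "carry_out", "kwargs": {
  "targets": [
    {"dp": [-12, -11, 0], "yaw": 2.5},
    {"dp": [-39, -36, 0], "yaw": 8.5},
    {"dp": [-79, -72, 0], "yaw": 17},
    {"dp": [-122, -112, 0], "yaw": 26},
    {"dp": [-165, -151, 0], "yaw": 36},
    {"dp": [-209, -191, 0], "yaw": 45},
    {"dp": [-252, -230, 0], "yaw": 54},
    {"dp": [-296, -270, 0], "yaw": 64},
    {"dp": [-339, -310, 0], "yaw": 73},
    {"dp": [-370, -338, 0], "yaw": 80},
    {"dp": [-394, -360, 0], "yaw": 85},
    {"dp": [-394, -360, 0], "yaw": 85}
  ],
  "fingers": -0.4
}}

```text
clock: 1.7
eef_pos: [450.6, 148.6, 239.3]
tcp_rot: [3.141, 0.0, 1.384]
contact_force: [-0.2, 0.2, -0.2]
opening: 0.3
grasp_force: 0.0
```

Call:
{"fn": "carry_out", "kwargs": {
  "targets": [
    {"dp": [-16, 3, 0], "yaw": 0},
    {"dp": [-56, 12, 0], "yaw": 0},
    {"dp": [-108, 23, 0], "yaw": 0},
    {"dp": [-160, 34, 0], "yaw": 0},
    {"dp": [-212, 45, 0], "yaw": 0},
    {"dp": [-264, 56, 0], "yaw": 0},
    {"dp": [-303, 65, 0], "yaw": 0},
    {"dp": [-319, 68, 0], "yaw": 0},
    {"dp": [-319, 68, 0], "yaw": 0},
    {"dp": [-319, 68, 0], "yaw": 0}
  ]
}}

```text
clock: 2.95
eef_pos: [459.3, -173.9, 239.2]
tcp_rot: [-3.141, -0.0, 1.39]
contact_force: [-0.3, 0.6, -1.1]
opening: 0.302
grasp_force: 0.0
```

Run:
```python
from h import *
print(r.sense()['eef_pos'],r.sense()['tcp_rot'],r.sense()['opening'],r.tip_reach)
c=r.get_calibration('wrist');im=r.grab_frame('wrist');cv2.imwrite('pics/w1.png',im[:,:,::-1])
for b in blobs(im,300)[1]: print(cv2.boundingRect(b),rect('wrist',b,32))
```

```text
[ 459.25968238 -173.92724321  239.19708325] [-3.14112995e+00 -4.84902977e-04  1.39026719e+00] 0.30177239768711867 8.0
(251, 20, 65, 121) [479.2 -80.6 109.2  60.3  79.6]
```

View pics/w1.png

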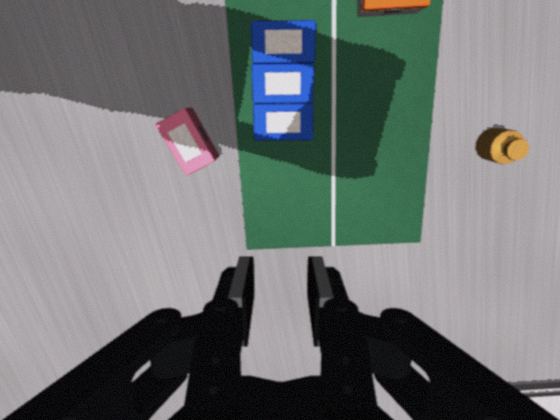

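Wrist view: the row is at columns 251–316, with its rear edge at row 141. The fingers at (245,265) and (318,265) are centred on it within about 1 mm, and the grey mat behind the row is free. Going down next, with about 30 mm clearance to the rear face.

Call:
{"fn": "carry_out", "kwargs": {
  "targets": [
    {"dp": [0, 1, 10], "yaw": 0},
    {"dp": [0, 1, 40], "yaw": 0},
    {"dp": [0, 1, 85], "yaw": 0},
    {"dp": [0, 1, 130], "yaw": 0},
    {"dp": [0, 1, 170], "yaw": 0},
    {"dp": [0, 1, 198], "yaw": 0},
    {"dp": [0, 1, 211], "yaw": 0},
    {"dp": [0, 1, 217], "yaw": 0},
    {"dp": [0, 1, 217], "yaw": 0},
    {"dp": [0, 1, 217], "yaw": 0}
  ]
}}

```text
clock: 4.25
eef_pos: [461.2, -175.6, 23.1]
tcp_rot: [3.14, 0.0, 1.389]
contact_force: [-0.7, 0.9, 0.2]
opening: 0.3
grasp_force: 0.0
```

Run:
```python
from h import *
s=r.sense();print(s['eef_pos'],s['tcp_rot'],s['contact_force'])
im=r.grab_frame('scene');cv2.imwrite('pics/s1.png',cv2.resize(im[180:380,40:340,::-1],None,fx=2.6,fy=2.6))
im=r.grab_frame('wrist')
for b in blobs(im,300)[1]: print(cv2.boundingRect(b),rect('wrist',b,32))
```

```text
[ 461.17781355 -175.58539463   23.14620401] [3.14001065e+00 3.03845656e-04 1.38930926e+00] [-0.68022465  0.88571104  0.23526143]
(190, 0, 178, 201) [475.5 -99.4  70.3  60.   80.3]
```

View pics/s1.png

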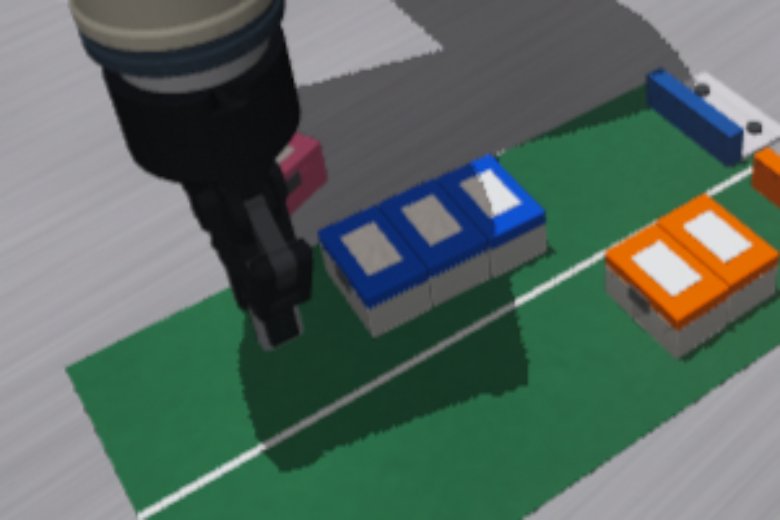

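The tips are just above the mat behind the rear face, the row is undisturbed and the fingers are centred within 1 mm. Approaching, then pushing slowly.

Call:
{"fn": "carry_out", "kwargs": {
  "targets": [
    {"dp": [5, 1, 0], "yaw": 0},
    {"dp": [13, 1, 0], "yaw": 0},
    {"dp": [20, 1, 0], "yaw": 0},
    {"dp": [24, 1, 0], "yaw": 0},
    {"dp": [27, 1, 0], "yaw": 0},
    {"dp": [30, 1, 0], "yaw": 0},
    {"dp": [33, 1, 0], "yaw": 0},
    {"dp": [36, 1, 0], "yaw": 0},
    {"dp": [40, 1, 0], "yaw": 0},
    {"dp": [44, 1, 0], "yaw": 0},
    {"dp": [48, 1, 0], "yaw": 0},
    {"dp": [52, 1, 0], "yaw": 0}
  ]
}}

```text
clock: 5.85
eef_pos: [470.9, -124.1, 22.3]
tcp_rot: [-3.142, 0.0, 1.389]
contact_force: [-1.2, -2.0, -0.1]
opening: 0.298
grasp_force: 1.0
```

```bash
cat > look.py <<'E'
from h import *
import sys
s=r.sense();print(s['clock'],s['eef_pos'],s['tcp_rot'][2],s['contact_force'],s['wrist_torque'])
im=r.grab_frame('top');cv2.imwrite(sys.argv[1],cv2.resize(im[140:260,200:430,::-1],None,fx=3.4,fy=3.4,interpolation=2))
th=np.radians(82.4);f=np.array([503.7,97.7]);X=np.array([np.cos(th),np.sin(th)]);Y=np.array([-X[1],X[0]])
for c in blobs(im)[1]:
    q=rect('top',c,32);d=q[:2]-f;print(cv2.boundingRect(c),q,'in stop',d@X,d@Y)
for c in blobs(r.grab_frame('wrist'),300)[1]: print('wrist',cv2.boundingRect(c),rect('wrist',c,32))
E
python3 look.py pics/t2.png
```

```text
5.85 [ 470.88464556 -124.11602498   22.26297391] 1.3893286935821234 [-1.24878755 -2.03658544 -0.06813053] [-0.36783385  0.0693679  -0.04167323]
(312, 170, 73, 52) [480.9 -58.8 108.1  61.2  79.6] in stop -158.14067774722866 1.9015892424954977
(236, 155, 15, 51) [503.  102.8  79.7  12.   -7.7] in stop 4.962619782102872 1.3683584684873917
wrist (192, 0, 179, 271) [482.7 -63.4 101.   60.6  79.7]
```

The row moved 20 mm and stays closed (108 mm long) and straight, with about 104 mm left to go. Continuing on a slight curve to take out the 2.8°.

Call:
{"fn": "carry_out", "kwargs": {
  "targets": [
    {"dp": [4, 0, 0], "yaw": -0.1},
    {"dp": [8, 0, 0], "yaw": -0.2},
    {"dp": [12, 0, 0], "yaw": -0.3},
    {"dp": [16, -0.1, 0], "yaw": -0.4},
    {"dp": [20, -0.1, 0], "yaw": -0.5},
    {"dp": [24, -0.2, 0], "yaw": -0.7},
    {"dp": [28, -0.2, 0], "yaw": -0.8},
    {"dp": [32, -0.3, 0], "yaw": -0.9},
    {"dp": [36, -0.4, 0], "yaw": -1.0},
    {"dp": [40, -0.5, 0], "yaw": -1.2},
    {"dp": [44, -0.6, 0], "yaw": -1.3},
    {"dp": [48, -0.7, 0], "yaw": -1.4}
  ]
}}

```text
clock: 7.45
eef_pos: [478.9, -76.8, 22.3]
tcp_rot: [3.142, 0.0, 1.414]
contact_force: [-0.2, -4.0, 0.1]
opening: 0.305
grasp_force: 1.5
```

```bash
python3 look.py pics/t3.png
```

```text
7.45 [478.87826632 -76.8238516   22.29999065] 1.4138265026734262 [-0.21256555 -4.00844834  0.10128646] [-0.45003165  0.06726211 -0.01865187]
(281, 167, 51, 45) [489.9   5.6  74.2  61.   81. ] in stop -93.11608944271529 1.4979609127903062
(236, 156, 15, 50) [502.4 102.9  78.6  12.   -7.7] in stop 4.982387501973759 1.9763134316640527
wrist (192, 0, 180, 271) [489.1 -15.8 101.   60.6  81.1]
```

View pics/t3.png

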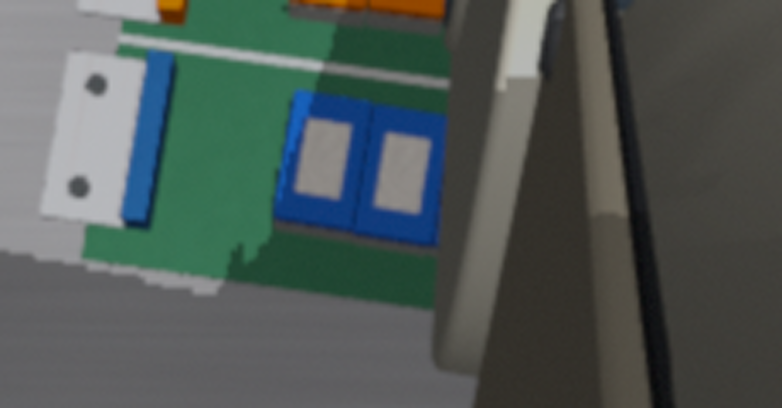

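The front pair is straight and aimed at the stop, with the front face about 56 mm short and the angle at 81°. The arm hides the rear cassette in this view, but the wrist camera shows 101 mm of row with no break. Continuing.

Call:
{"fn": "carry_out", "kwargs": {
  "targets": [
    {"dp": [4, 0, 0], "yaw": -0.1},
    {"dp": [8, 0, 0], "yaw": -0.2},
    {"dp": [12, 0, 0], "yaw": -0.3},
    {"dp": [16, -0.1, 0], "yaw": -0.4},
    {"dp": [20, -0.1, 0], "yaw": -0.5},
    {"dp": [24, -0.2, 0], "yaw": -0.7},
    {"dp": [28, -0.2, 0], "yaw": -0.8},
    {"dp": [32, -0.3, 0], "yaw": -0.9},
    {"dp": [36, -0.4, 0], "yaw": -1.0},
    {"dp": [40, -0.5, 0], "yaw": -1.2},
    {"dp": [44, -0.6, 0], "yaw": -1.3},
    {"dp": [48, -0.7, 0], "yaw": -1.4}
  ]
}}

```text
clock: 9.05
eef_pos: [485.7, -29.3, 22.3]
tcp_rot: [-3.142, 0.0, 1.438]
contact_force: [-1.2, -1.6, -0.2]
opening: 0.298
grasp_force: 1.1
```

```bash
python3 look.py pics/t4.png
```

```text
9.05 [485.68179708 -29.26258769  22.26034234] 1.4382621738987615 [-1.15379116 -1.64147094 -0.19171855] [-0.34756383  0.02451794  0.01566338]
(250, 166, 15, 37) [497.2  81.7  57.   19.1  -2.3] in stop -16.71911518069596 4.326798767521062
wrist (192, 0, 180, 271) [494.5  31.9 101.   60.6  82.5]
```

About 8 mm left. Creeping in and watching the force.

Call:
{"fn": "carry_out", "kwargs": {
  "targets": [
    {"dp": [2, 0, 0], "yaw": 0},
    {"dp": [4, 0, 0], "yaw": 0},
    {"dp": [5, 0, 0], "yaw": 0},
    {"dp": [6, 0, 0], "yaw": 0},
    {"dp": [6, 0, 0], "yaw": 0}
  ]
}}

```text
clock: 9.78
eef_pos: [486.5, -23.5, 22.3]
tcp_rot: [3.142, -0.0, 1.438]
contact_force: [-0.2, -1.4, -0.7]
opening: 0.299
grasp_force: 0.7
```

Call:
{"fn": "carry_out", "kwargs": {
  "targets": [
    {"dp": [0.5, 0, 0], "yaw": 0},
    {"dp": [1, 0, 0], "yaw": 0},
    {"dp": [1, 0, 0], "yaw": 0}
  ]
}}

```text
clock: 10.15
eef_pos: [486.6, -22.6, 22.3]
tcp_rot: [3.142, 0.0, 1.438]
contact_force: [-0.2, -2.2, 0.1]
opening: 0.299
grasp_force: 1.3
```

Call:
{"fn": "carry_out", "kwargs": {
  "targets": [
    {"dp": [0.5, 0, 0], "yaw": 0},
    {"dp": [1, 0, 0], "yaw": 0},
    {"dp": [1, 0, 0], "yaw": 0}
  ]
}}

```text
clock: 10.52
eef_pos: [486.8, -21.6, 22.3]
tcp_rot: [3.142, -0.0, 1.438]
contact_force: [-0.7, -1.7, 0.4]
opening: 0.299
grasp_force: 1.3
```

Call:
{"fn": "carry_out", "kwargs": {
  "targets": [
    {"dp": [0.5, 0, 0], "yaw": 0},
    {"dp": [1, 0, 0], "yaw": 0},
    {"dp": [1, 0, 0], "yaw": 0}
  ]
}}

```text
clock: 10.9
eef_pos: [486.9, -20.6, 22.3]
tcp_rot: [3.142, -0.0, 1.438]
contact_force: [-0.5, -2.3, 1.4]
opening: 0.296
grasp_force: 1.3
```

Run:
```python
from h import *
print(r.sense()['contact_force'])
im=r.grab_frame('scene');cv2.imwrite('pics/s2.png',cv2.resize(im[160:320,160:400,::-1],None,fx=3.3,fy=3.3))
```

```text
[-0.46955213 -2.34246377  1.40200531]
```

View pics/s2.png

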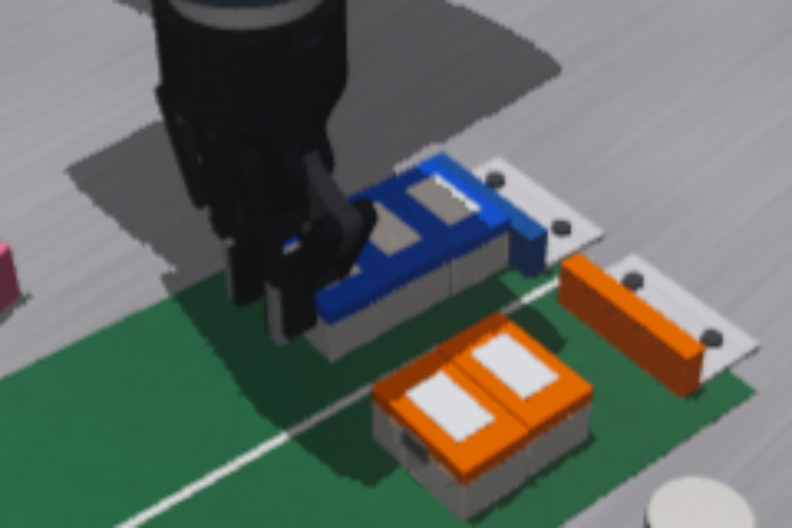

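The row is straight, closed and nearly touching the stop at about (520,230) in the crop. The force is still only sliding friction, so I'll creep on until it rises.

Call:
{"fn": "carry_out", "kwargs": {
  "targets": [
    {"dp": [0.5, 0, 0], "yaw": 0},
    {"dp": [1, 0, 0], "yaw": 0},
    {"dp": [1, 0, 0], "yaw": 0}
  ]
}}

```text
clock: 11.32
eef_pos: [486.9, -20.2, 22.3]
tcp_rot: [-3.141, 0.001, 1.439]
contact_force: [-0.3, -7.7, 1.2]
opening: 0.3
grasp_force: 4.2
```

Call:
{"fn": "carry_out", "kwargs": {
  "targets": [
    {"dp": [0.5, 0, 0], "yaw": 0},
    {"dp": [1, 0, 0], "yaw": 0},
    {"dp": [1, 0, 0], "yaw": 0}
  ]
}}

```text
clock: 11.7
eef_pos: [486.9, -20.1, 22.3]
tcp_rot: [-3.141, 0.002, 1.439]
contact_force: [-1.8, -16.7, 2.1]
opening: 0.299
grasp_force: 8.4
```

Call:
{"fn": "carry_out", "kwargs": {
  "targets": [
    {"dp": [0.5, 0, 0], "yaw": 0},
    {"dp": [1, 0, 0], "yaw": 0},
    {"dp": [1, 0, 0], "yaw": 0}
  ]
}}

```text
clock: 12.08
eef_pos: [486.9, -20.0, 22.3]
tcp_rot: [-3.141, 0.003, 1.44]
contact_force: [-3.0, -24.0, 2.8]
opening: 0.303
grasp_force: 12.5
```

The TCP has stalled at y = −20 and the force is rising to 24 N, so the row is seated. Backing off along −x, then up.

Call:
{"fn": "carry_out", "kwargs": {
  "targets": [
    {"dp": [-1.5, 0, 0], "yaw": 0},
    {"dp": [-3, 0, 0], "yaw": 0},
    {"dp": [-6, 0, 0], "yaw": 0},
    {"dp": [-12, 0, 0], "yaw": 0},
    {"dp": [-22, 0, 0], "yaw": 0},
    {"dp": [-34, 0, 0], "yaw": 0},
    {"dp": [-42, 0, 0], "yaw": 0},
    {"dp": [-45, 0, -5], "yaw": 0},
    {"dp": [-45, 0, -30], "yaw": 0},
    {"dp": [-45, 0, -80], "yaw": 0},
    {"dp": [-50, 0, -130], "yaw": 0},
    {"dp": [-60, 0, -180], "yaw": 0}
  ]
}}

```text
clock: 13.58
eef_pos: [479.0, -77.0, 204.3]
tcp_rot: [3.141, -0.0, 1.439]
contact_force: [0.7, 1.0, -0.1]
opening: 0.303
grasp_force: 0.0
```

Call:
{"fn": "carry_out", "kwargs": {
  "targets": [
    {"dp": [-40, 0, -20], "yaw": 0},
    {"dp": [-95, 0, -30], "yaw": 0},
    {"dp": [-150, 0, -30], "yaw": 0},
    {"dp": [-180, 0, -30], "yaw": 0},
    {"dp": [-180, 0, -30], "yaw": 0},
    {"dp": [-180, 0, -30], "yaw": 0}
  ]
}}

```text
clock: 14.32
eef_pos: [455.3, -255.0, 232.3]
tcp_rot: [-3.141, -0.001, 1.438]
contact_force: [0.3, 0.6, -0.8]
opening: 0.302
grasp_force: 0.0
```

```bash
python3 look.py pics/t5.png
```

```text
14.325 [ 455.28076544 -254.96168108  232.28789448] 1.4377233707294388 [ 0.33751112  0.58182674 -0.80872105] [-0.05931615  0.00892493  0.0135578 ]
(236, 155, 82, 56) [495.9  50.4 118.   80.2  82.6] in stop -47.916094897903484 1.475753954800143
```

View pics/t5.png

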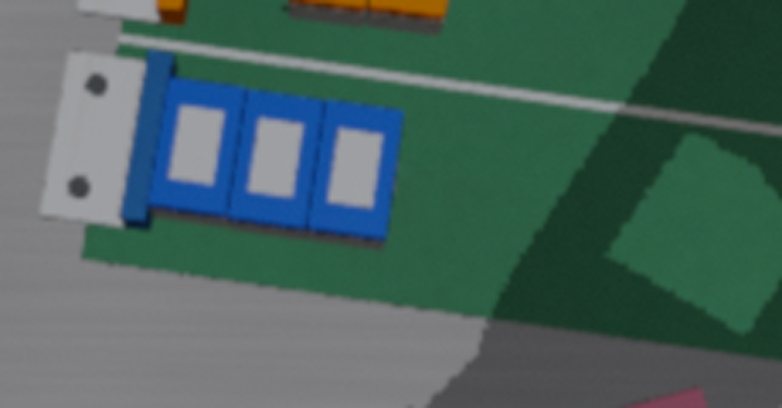

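The row sits closed, square and flush on the stop. The front lid's mid-height is about crop row 143 against the stop's 140, so it is centred within about 2 mm. Combined length is 118 mm over row and stop, as expected.

```bash
python3 -c "
from rig import r
print(r.sign_off())"
```

```text
the job is handed in; nothing more can be done
None
```

The three blue-lidded cassettes are pushed up against the blue stop, closed up, straight and centred to within about 2 mm by the last top image, the arm is clear, and the job was handed in at about 14 s; `sign_off` returned no verdict.

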